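Lay a board on the pile in the sloping rack and bar it in

ROBOT

A 6-joint arm with a two-finger parallel gripper is mounted at the origin on a cart in front of the work surface, level with it; the furniture and walls round the work are solid. World frame = base frame: x ahead of the robot, y to its left, z up, the work surface at z = 0. Lengths are in m, angles in rad, forces in N, time in s.
With the tool pointing down it reaches from about 0.25 to 0.775 m from the base axis. Payload 4 kg.
Tool frame: the origin (TCP) lies midway between the tips of the shut fingers; the grasp point (between the pads) lies 19 mm behind it; z points along the fingers, y is the line along which they close (so a half turn about z gives the same grasp; the last joint's range is limited). The gripper opens to 94 mm and grips with 3 to 60 N. Pads are 16 mm wide; open, the fingers measure 119 mm over their backs; the gripper's body (75 mm by 177 mm) begins 78 mm behind the grasp point.
Start: joints at [-1.322, 0.087, 1.371, -0, 1.684, -0.103], TCP at [0.19, -0.516, 0.206] pointing down, gripper open.
Joint ranges: [-3.1, 3.1], [-0.76, 2.03], [0.27, 2.55], [-1.08, 4.22], [0.17, 2.65], [-2.57, 2.57]. Speed limits (rad/s): [2.79, 2.79, 3.14, 3.14, 3.14, 3.14].

INTERFACE

Orientations are given as a unit quaternion [x, y, z, w].
In Python, from station import telemetry, eyes, r, spotter gives the robot as it stands.
- The arm moves only by the tool drive_tool, never from a script. Its argument "rows" is one flat list of numbers, 5 for each row, row after row: the shift along the world's x, y, z in mm, then the turn about the world's z in rad, then the opening, from 0 (shut) to 1 (fully open). In form: [x, y, z, yaw, grip, x, y, z, yaw, grip, ...]. A call has 1 to 12 rows; each row is the pose to reach, as a shift and turn from the pose commanded when the call began; what a row does not reach only later rows make up. A row lasts 1/8 s, in which the tool goes at most 62.5 mm and 10.7 degrees, less where a joint would pass 70% of its speed; a pose out of reach is approached as far as the arm can. A call with a gripper value outside its range is refused whole. The fingers move at their own pace and stop on an object; the grip force is fixed at half the most. Time passes only in rows, so rows that repeat a pose let the fingers close. It gives the time, the measured TCP pose, the force, the opening and the grip force at its end, in the units of the state.
- telemetry.read_state(): the state, without advancing time (a new reading comes with each control period).
- eyes.capture(name): name is "scene" or "top" or "wrist"; returns a dict with "color" (420x560x3 uint8, blue, green, red), "range_z" (420x560 float32, m along the optical axis (not along the pixel's ray), 0 where there is no reading), "camera_matrix" (3x3 intrinsics, pixels), "origin" and "attitude" of the camera in the world. Camera axes: x right, y down, z forward; pixel columns grow to the right and rows downward; lengths in m; the calibration is good to about 2 mm. A picture is of the moment at which its call begins.
- r.close_job(): hands the job in; it is judged then, once.
Trained networks look in a picture, given as the dict that the camera call returned (one of the last four; its "shot" number tells which), for a name from the list of things; names that differ only in an ending like _2 or _b are one class to them, and where a whole thing is asked for, a point or a joint stands for the part that bears it (a point fixed in the world has none). Each returns a list of dicts, best first, with "conf" (0 to 1); they miss things now and then, are a little off and sometimes report something else, mostly with a low value. They report only what shows in the picture. A call takes as long as a camera call.
- spotter.spot_in(name, picture): "bbox" ([left, top, width, height] in pixels, round what is visible of it).
- spotter.landmark_of(name, picture): "centre" ([column, row] in pixels: a listed point, or the origin of a listed thing).
The state is a dict: "t": time; "joint_positions": joint angles; "qvel": joint speeds; "tau": joint torques, N m; "tool_pos": TCP position; "tcp_rot": TCP orientation; "ft_force": force on the tool from outside, world axes, zero at the start; "ft_torque": the same for the moment, N m; "width": opening from 0.0 (shut) to 1.0 (fully open); "gripper_force": force on a finger pad.
Only numpy, scipy, OpenCV 4.12 (cv2) and the standard library are available. Lean on these libraries where they do the work, as an engineer would, in place of code of your own. Each camera call takes 0.05 s, during which the arm holds its last target. There are 200 camera calls.

TASK

Pick up the plywood board lying on the bench and lay it flat and squarely on top of the pile of like boards in the sloping rack: how high the pile stands is not known, so lower the board until you feel it touch the pile, gently, and only then let go; do not drop it. Then tip the raised drop bar over so that it falls across the pile into its notched keeper. Do not disturb the glue bottle, the tape roll or the side cutters.

Things in the scene. Friction and masses are not known exactly. Their poses are not given: they have to be found in the camera images.
- board_centre (a point): Centre (half-way up) of the loose plywood board, 130 x 60 x 15 mm, about 90 g, lying flat on the bench to the left of the rack. x along its 130 mm length, y along its 60 mm width (grasp it across this), z through its thickness (up). Either end may lead. A tall drawer cabinet stands behind the bench between board and rack, its front about 0.62 m ahead of the robot.
- board: The same loose plywood board; origin at the centre of its underside, axes as for board_centre.
- deck: Sloping deck, 150 (x) x 100 (y) mm, of the fixed grey steel rack; origin in the middle of its upper face, 74 mm above the bench. x up the slope (roughly to the robot's right), y across it (roughly away from the robot), z square out of it, leaning 28 degrees to the low, left side. A pile of boards of the same 130 x 60 mm lies centred at x = y = 0, long side along x; it does not shift sideways.
- rack: The whole rack with deck, pile, lip, posts and bar, fixed to the bench; origin under the middle of its foot plate, z up, x as the deck's but level. The top of its pile lies 13 to 45 mm above the deck, square to it, and is given nowhere; the pile lies on a sprung floor that gives 1 mm for every 6 N, at most 6 mm. The two long sides of the pile (+y and -y) are open to fingers.
- drop_bar (a joint): Angle of the steel drop bar (10 x 10 mm section, 152 mm from pivot to knob end, 140 g). 0 = down across the deck towards +y, in the keeper, its underside at deck z = 67 mm; 1.57 = square out of the deck; 1.8 = against its stop, leaning to -y, towards the robot. Starts at 1.7 to 1.8 and stays by its weight; tipped past about 1.5 towards the keeper it falls shut. It turns freely.
- bar_knob (a point): Middle of the black knob (16 mm diameter, 22 mm long) at the free end of the drop bar, 141 mm from the pivot.
- bottle_mid (a point): Bystander: middle of the small upright glue bottle with its orange spout, 30 mm diameter, 100 mm tall. Leave it alone.
- tape_roll: Bystander: roll of masking tape lying flat left of the rack, 80 mm diameter, 19 mm high; origin at the centre of its underside. Leave it alone.
- side_cutters: Bystander: side cutters with red grips lying flat right of the rack, 127 x 45 x 12 mm; origin at the middle of the underside. Leave them alone.
- lip_top (a point): Middle of the inner top edge of the 90 mm wide lip at the deck's low end: at deck x = -70, y = 0, z = 55 mm.
- bar_pivot (a point): Pivot of the drop bar on its post: at deck x = 45, y = -65, z = 72 mm (the robot's side). The pivot axis is the deck's x.
- keeper (a point): Floor of the keeper's notch, two upright prongs open at the top: at deck x = 45, y = 62, z = 60 mm (the far side); the prongs end at z = 90 mm.

How it is judged:
By the outcome, as a careful person would: the job done as asked, in the order asked, and still so for the second after the job is handed in, with the robot touching nothing.
It also fails if it takes over 61 s, if anything falls off the work surface, if the arm or the gripper's body presses on something with over 40 N, if the wrist force passes 120 N, or if a joint passes its speed limit or range.

## Working session

There is one attempt and no reset: what is moved stays moved. The work goes in short steps, Python scripts to look and compute and a tool call to move; the robot and the scene stay as the last step left them, time stands still between calls to the robot, and variables do not carry over. Pictures are saved under pics/ and viewed, at most 10 in all, crops included, and the job is handed in when it is done.

Besides the shell and the picture viewer there is one more tool, called after ">>>" in YAML: its name, and indented under it one key for each argument. drive_tool: Moves the arm, as the interface text tells. Its arguments: {"type":"object","properties":{"rows":{"type":"array"}},"required":["rows"]}

```bash
mkdir -p pics; ls; cat > h.py <<'E'
import numpy as np, cv2
from scipy.spatial.transform import Rotation as R
from station import telemetry, eyes, r, spotter
def cam(p):
    a=np.array(p["attitude"],float)
    M=a if a.shape==(3,3) else R.from_quat(a).as_matrix()
    return np.array(p["camera_matrix"]),M,np.array(p["origin"])
def cloud(p):
    K,M,o=cam(p); z=p["range_z"]; v,u=np.mgrid[:z.shape[0],:z.shape[1]]
    c=np.stack([(u-K[0,2])/K[0,0]*z,(v-K[1,2])/K[1,1]*z,z],-1)
    w=c@M.T+o; w[z<=0]=np.nan; return w
def px(p,w):
    K,M,o=cam(p); c=(np.atleast_2d(w)-o)@M; c=c@K.T; return c[:,:2]/c[:,2:]
def onplane(p,uv,h):
    K,M,o=cam(p); d=M@np.linalg.inv(K)@np.r_[uv,1]; return o+d*(h-o[2])/d[2]
E
python3 - <<'E'
from h import *
s=telemetry.read_state(); print(s)
for n in("scene","top"):
    p=eyes.capture(n); cv2.imwrite(f"pics/{n}0.png",p["color"]); W=cloud(p); np.save(n+"0.npy",W)
    print(n,p["origin"],p["attitude"])
    for t in["board","board_centre","deck","rack","bar_knob","bottle_mid","tape_roll","side_cutters","lip_top","bar_pivot","keeper"]:
        l=spotter.landmark_of(t,p)
        for d in l[:2]:
            u,v=map(int,np.round(d["centre"])); 
            w=W[v,u] if 0<=v<420 and 0<=u<560 else None
            print(t,round(d["conf"],2),(u,v),None if w is None else w.round(3))
E
```

```text
pics
{'t': 0.0, 'joint_positions': array([-1.32211661e+00,  8.79490832e-02,  1.37225528e+00, -3.91926619e-05,
        1.68361334e+00, -1.03080146e-01]), 'qvel': array([-0.00120822,  0.00066722,  0.00077647, -0.0005891 ,  0.00052247,
        0.00066551]), 'tau': array([-2.34961226e-04, -3.40185463e+01, -3.02427077e+01,  7.16696517e-02,
        3.30144411e-02, -1.67473645e-04]), 'tool_pos': array([ 0.18935729, -0.51577951,  0.20430691]), 'tcp_rot': array([ 9.84572727e-01,  1.74972303e-01, -1.00342506e-04, -1.10815941e-03]), 'ft_force': array([-0.55598223, -0.42857779, -0.50684207]), 'ft_torque': array([-0.00799021,  0.04078473, -0.04669043]), 'gripper_force': 0.0, 'width': 0.9990969777416328}
scene [-0.44620367 -1.21952271  1.03756894] [ 0.8200232  -0.32648285  0.1688265  -0.43871235]
board 0.8 (227, 188) [0.542 0.169 0.017]
board_centre 0.85 (224, 186) [0.549 0.198 0.011]
deck 0.8 (301, 243) [ 0.2   -0.585  0.342]
rack 0.63 (300, 258) [ 0.183 -0.599  0.316]
bottle_mid 0.49 (366, 256) [ 0.576 -0.503  0.045]
bottle_mid 0.32 (283, 220) [ 0.178 -0.548  0.399]
tape_roll 0.49 (265, 212) [ 0
[... 264 characters left out ...]
8483  0.71255149 -0.04295367  0.046099  ]
board 0.78 (145, 190) [0.569 0.199 0.013]
board_centre 0.79 (145, 188) [0.574 0.198 0.016]
board_centre 0.64 (323, 215) [ 0.474 -0.326  0.09 ]
deck 0.33 (141, 192) [0.563 0.211 0.014]
rack 0.81 (319, 222) [ 0.455 -0.314  0.09 ]
rack 0.29 (146, 189) [0.572 0.197 0.011]
bar_knob 0.68 (306, 250) [ 0.37  -0.263  0.291]
bottle_mid 0.5 (379, 179) [ 0.579 -0.494  0.065]
tape_roll 0.68 (224, 195) [ 0.551 -0.037 -0.004]
side_cutters 0.73 (318, 223) [ 0.452 -0.311  0.092]
side_cutters 0.7 (413, 220) [ 0.463 -0.604  0.002]
lip_top 0.6 (292, 218) [ 0.468 -0.239  0.087]
bar_pivot 0.67 (327, 240) [ 0.399 -0.326  0.172]
keeper 0.79 (333, 194) [ 0.522 -0.347  0.163]
```

View pics/scene0.png

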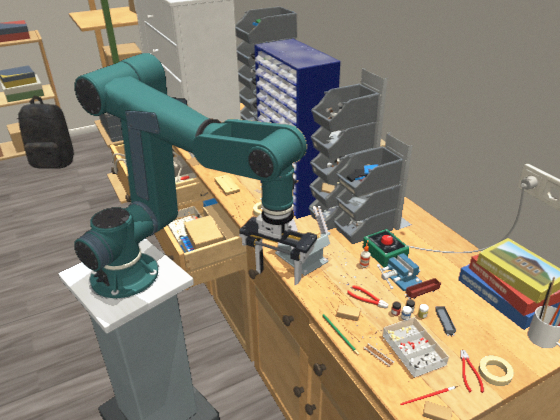

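View pics/top0.png

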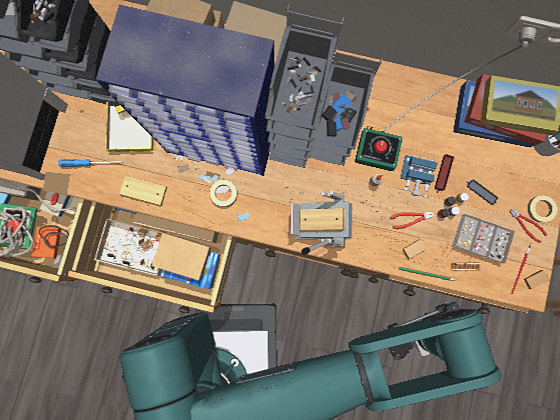

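```bash
cat > m.py <<'E'
from h import *
from scipy.optimize import least_squares
W=np.load("top0.npy")
def crop(a): return W[a[1]:a[3],a[0]:a[2]].reshape(-1,3)
# bench & board
img=cv2.imread("pics/top0.png")
B=crop((110,165,180,220)); print("bench z",np.nanmedian(crop((180,215,210,230))[:,2]))
P=B[(B[:,2]>.008)&(B[:,2]<.025)]; c=cv2.minAreaRect((P[:,:2]*1000).astype(np.float32)); print("board depth rect",c,len(P),np.median(P[:,2]))
hsv=cv2.cvtColor(img,cv2.COLOR_BGR2HSV); print("hsv board",hsv[186:194,138:148].reshape(-1,3).mean(0), "bench",hsv[215:225,190:205].reshape(-1,3).mean(0))
# cabinet
C=W.reshape(-1,3); C=C[(C[:,2]>.12)&(C[:,1]>-.2)&(C[:,1]<.4)&(C[:,0]>.5)&(C[:,0]<1)]
for y in np.arange(-.2,.4,.05):
    q=C[(C[:,1]>=y)&(C[:,1]<y+.05)]
    if len(q): print("cab y",round(y,2),"minx",np.percentile(q[:,0],1).round(3),"maxz",q[:,2].max().round(2))
# pile
Q=crop((303,210,342,230)); Q=Q[~np.isnan(Q).any(1)]
for _ in range(4):
    A=np.c_[Q[:,:2],np.ones(len(Q))]; k=np.linalg.lstsq(A,Q[:,2],rcond=None)[0]; e=Q[:,2]-A@k; Q=Q[abs(e)<2.5*e.std()+1e-4]
n=np.r_[-k[:2],1]; n/=np.linalg.norm(n); print("pile plane",k,"tilt",np.degrees(np.arccos(n[2])),"up-slope dir",np.degrees(np.arctan2(k[1],k[0])),"rms",e.std())
E
python3 m.py; python3 - <<'E'
import cv2
i=cv2.imread('pics/top0.png')
cv2.imwrite('pics/rackcrop.png',cv2.resize(i[170:270,260:360],None,fx=6,fy=6,interpolation=cv2.INTER_CUBIC))
E
```

```text
bench z -0.002150264948984848
board depth rect ((562.164306640625, 179.25767517089844), (194.76651000976562, 72.81482696533203), 69.99715423583984) 856 0.014563142078503288
hsv board [ 24.4625  84.5    232.55  ] bench [ 15.52666667 118.38       228.22      ]
cab y -0.2 minx 0.609 maxz 0.56
cab y -0.15 minx 0.609 maxz 0.56
cab y -0.1 minx 0.618 maxz 0.56
cab y -0.05 minx 0.632 maxz 0.56
cab y -0.0 minx 0.645 maxz 0.56
cab y 0.05 minx 0.658 maxz 0.56
cab y 0.1 minx 0.67 maxz 0.56
cab y 0.2 minx 0.914 maxz 0.45
cab y 0.25 minx 0.827 maxz 0.48
cab y 0.3 minx 0.832 maxz 0.47
cab y 0.35 minx 0.843 maxz 0.51
pile plane [-0.0270763  -0.53528342 -0.06794745] tilt 28.189874599421977 up-slope dir -92.89573116421415 rms 0.002506616232785611
```

View pics/rackcrop.png

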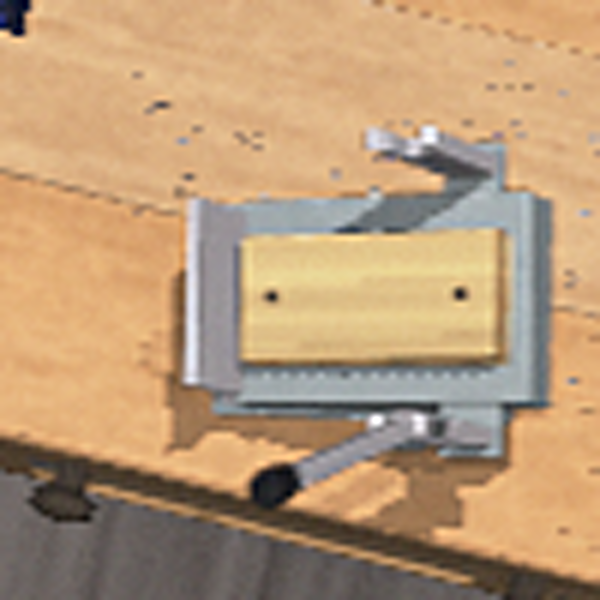

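```bash
cat > m2.py <<'E'
from h import *
from scipy.optimize import least_squares
p=eyes.capture("top"); img=p["color"]; W=cloud(p)
hsv=cv2.cvtColor(img,cv2.COLOR_BGR2HSV)
m=((hsv[...,0]>=20)&(hsv[...,0]<=30)&(hsv[...,1]<125)&(hsv[...,2]>150)).astype(np.uint8); m[:170]=0;m[212:]=0;m[:,:112]=0;m[:,175:]=0
n,l,st,_=cv2.connectedComponentsWithStats(m); i=1+st[1:,4].argmax()
v,u=np.where(l==i); g=np.array([onplane(p,(a,b),.014) for a,b in zip(u,v)])
print("board",cv2.minAreaRect((g[:,:2]*1000).astype(np.float32)),st[i],g.mean(0))
a=np.radians(28)
def deck2w(q,P):
    x,y,yaw=q[:3]; P=np.atleast_2d(P)
    X=P[:,0]*np.cos(a)-P[:,2]*np.sin(a); Z=.074+P[:,0]*np.sin(a)+P[:,2]*np.cos(a); Y=P[:,1]
    return np.c_[x+X*np.cos(yaw)-Y*np.sin(yaw), y+X*np.sin(yaw)+Y*np.cos(yaw), Z]
if __name__=="__main__":
    cor=np.array([(242,238),(502,230),(504,358),(242,362)])/6.+[260-.42,170-.42]
    lm=np.array([spotter.landmark_of(t,p)[0]["centre"] for t in("lip_top","bar_pivot","keeper")]); print(lm)
    fx=np.array([[-.07,0,.055],[.045,-.065,.072],[.045,.062,.06]])
    def f(q):
        h=q[3]; c=np.array([[-.065,.03,h],[.065,.03,h],[.065,-.03,h],[-.065,-.03,h]])
        return np.r_[(px(p,deck2w(q,c))-cor).ravel(),.5*(px(p,deck2w(q,fx))-lm).ravel()]
    s=least_squares(f,[.46,-.31,-1.62,.03]); q=s.x; print("rack",q,"deg",np.degrees(q[2]),"res",s.fun.round(1))
    np.save("rack.npy",q)
    Q=W[212:229,306:340].reshape(-1,3); Q=Q[~np.isnan(Q).any(1)]
    d=Q-deck2w(q,[0,0,0]); nz=deck2w(q,[0,0,1])-deck2w(q,[0,0,0]); hh=(d@nz.T).ravel(); print("h from depth",np.percentile(hh,[10,50,90]).round(4))
    K=spotter.landmark_of("bar_knob",p); print(K)
    k=np.array(K[0]["centre"])
    for th in(1.65,1.7,1.75,1.8): print(th,px(p,deck2w(q,[.045,-.065+.141*np.cos(th),.072+.141*np.sin(th)]))[0]-k)
    print("knob",deck2w(q,[.045,-.065+.141*np.cos(1.75),.072+.141*np.sin(1.75)]))
    for xb in(0,.05,.055): print(xb,deck2w(q,[xb,0,q[3]+.0075]))
E
python3 m2.py
```

```text
board ((570.0149536132812, 207.1464080810547), (129.97796630859375, 58.20423889160156), 73.36029052734375) [119 176  47  29 802] [0.56947209 0.20691245 0.014     ]
[[292.7 219.6]
 [328.7 240.2]
 [330.4 194.1]]
rack [ 0.46247197 -0.32861355 -1.60960721  0.0175663 ] deg -92.22369958950507 res [ 0.4  0.2 -0.2 -0.4 -0.5  0.   0.2  0.3  0.1 -0.5  0.   0.4  0.1  0. ]
h from depth [0.0157 0.019  0.0223]
[{'centre': [306.4, 250.0], 'conf': 0.52}]
1.65 [ 0.12056786 -7.64845851]
1.7 [ 0.21570089 -4.67560411]
1.75 [ 0.37234205 -1.71432453]
1.8 [0.58995505 1.2254666 ]
knob [[ 0.37470437 -0.26595614  0.28120038]]
0 [[ 0.46292858 -0.3168545   0.09613223]]
0.05 [[ 0.46121561 -0.36096863  0.11960581]]
0.055 [[ 0.46104432 -0.36538005  0.12195316]]
```

>>> drive_tool:
  rows: [0,0,60,0,1,0,0,120,0,1,0,0,180,0.1,1,366,675,180,0.93,1,366,675,180,0.93,1,366,675,180,0.93,1,366,675,180,0.93,1,366,675,180,0.93,1,366,675,180,0.93,1,366,675,180,0.93,1,366,675,180,0.93,1,366,675,180,0.93,1]

```text
t: 2.95
tool_pos: [0.4582, -0.0199, 0.3859]
tcp_rot: [0.802, 0.598, 0.0, 0.001]
ft_force: [0.8, -0.9, 0.0]
width: 1.002
gripper_force: 0.0
```

>>> drive_tool:
  rows: [98,179,0,0,1,98,179,0,0,1,98,179,0,0,1,98,179,0,0,1,98,179,-60,0,1,98,179,-120,0,1,98,179,-180,0,1,98,179,-220,0,1,98,179,-220,0,1,98,179,-220,0,1]

```text
t: 4.2
tool_pos: [0.5568, 0.1568, 0.1681]
tcp_rot: [0.802, 0.598, 0.002, 0.001]
ft_force: [0.3, -0.0, 0.6]
width: 1.003
gripper_force: 0.0
```

```bash
cat > m3.py <<'E'
from h import *
s=telemetry.read_state(); print(s["t"],s["tool_pos"],"yaw",2*np.arctan2(s["tcp_rot"][1],s["tcp_rot"][0]),s["ft_force"])
p=eyes.capture("wrist"); img=p["color"]; cv2.imwrite("pics/wrist1.png",img)
W=cloud(p); Z=W[...,2]; m=((Z>.009)&(Z<.022)).astype(np.uint8)
n,l,st,_=cv2.connectedComponentsWithStats(m); i=1+st[1:,4].argmax(); P=W[l==i]
print("board",cv2.minAreaRect((P[:,:2]*1000).astype(np.float32)),P.mean(0),st[i],np.nanmedian(Z))
E
python3 m3.py
```

```text
4.2 [0.55682593 0.15679495 0.16814506] yaw 1.2810034469316305 [ 0.29562536 -0.00964681  0.6496476 ]
board ((571.3380737304688, 208.98101806640625), (130.41751098632812, 60.524986267089844), 73.62712097167969) [0.57228428 0.21199253 0.01569985] [ 242   59   69  146 9585] 0.0010556825434402395
```

View pics/wrist1.png

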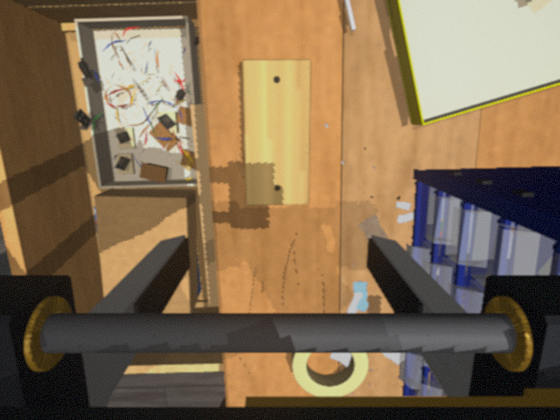

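>>> drive_tool:
  rows: [0,4,-50,0,1,0,4,-100,0,1,0,4,-140,0,1,0,4,-150,0,1,0,4,-150,0,1,0,4,-150,0,1]

```text
t: 5.0
tool_pos: [0.558, 0.1616, 0.0187]
tcp_rot: [0.802, 0.598, 0.003, 0.001]
ft_force: [-0.2, 0.3, 0.1]
width: 1.001
gripper_force: 0.0
```

>>> drive_tool:
  rows: [0,0,-8,0,1,0,0,-14,0,1,0,0,-14,0,1,0,0,-14,0,0.55,0,0,-14,0,0.5,0,0,-14,0,0.5,0,0,-14,0,0.5,0,0,-14,0,0.5,0,0,-14,0,0.5,0,0,-14,0,0.5]

```text
t: 6.25
tool_pos: [0.5558, 0.1611, 0.0016]
tcp_rot: [0.802, 0.598, 0.0, 0.0]
ft_force: [0.6, -0.1, 0.8]
width: 0.635
gripper_force: 30.0
```

>>> drive_tool:
  rows: [0,0,30,0,0.3,-10,0,80,0,0.3,-30,0,130,0,0.3,-60,0,190,0,0.3,-80,0,250,0,0.3,-95,0,310,0,0.3,-95,0,350,0,0.3,-95,0,350,0,0.3]

```text
t: 7.25
tool_pos: [0.4615, 0.1615, 0.3563]
tcp_rot: [0.801, 0.598, 0.004, 0.002]
ft_force: [0.5, 0.5, -1.0]
width: 0.636
gripper_force: 30.0
```

```bash
cat > m4.py <<'E'
from h import *
import sys
s=telemetry.read_state(); tp=s["tool_pos"]; yaw=2*np.arctan2(s["tcp_rot"][1],s["tcp_rot"][0])
print(s["t"],tp,"yaw",yaw,s["ft_force"],s["ft_torque"],s["width"])
p=eyes.capture("wrist"); cv2.imwrite(f"pics/{sys.argv[1]}.png",p["color"])
hsv=cv2.cvtColor(p["color"],cv2.COLOR_BGR2HSV); W=cloud(p)-tp
f=yaw-np.pi/2; ax=np.array([np.cos(f),np.sin(f),0]); bx=np.array([np.sin(f),-np.cos(f),0]) # bx: up-slope end dir
A=W@ax; Bx=W@bx; Z=W[...,2]
m=(abs(A)<.025)&(Bx<-.02)&(Bx>-.13)&(Z>-.09)&(Z<.05)
print(m.sum()); b=Bx[m]; z=Z[m]
k=np.polyfit(b,z,1); e=z-np.polyval(k,b); g=abs(e)<.006; k=np.polyfit(b[g],z[g],1)
print("slope deg",np.degrees(np.arctan(k[0])),"top z at grip",k[1],"far end",b[g].min(), "A range",np.percentile(A[(Bx<-.04)&(Bx>-.11)&(abs(A)<.06)&(abs(Z-np.polyval(k,Bx))<.008)],[1,99]))
E
python3 m4.py w2
```

```text
7.25 [0.46148575 0.16148431 0.35628454] yaw 1.2820557901553418 [ 0.52837164  0.49994844 -0.95174512] [-0.0661611  -0.04542748 -0.00341551] 0.6360904943371315
24541
slope deg -0.08446670725824676 top z at grip 0.014171946945432489 far end -0.11627686601644938 A range [-0.02832389  0.02994329]
```

>>> drive_tool:
  rows: [0,0,-60,0,0.3,20,0,-120,0,0.3,50,0,-180,0,0.3,75,0,-230,0,0.3,95,0,-280,0,0.3,95,0,-320,0,0.3,95,0,-340,0,0.3,95,0,-349,0,0.3,95,0,-349,0,0.3,95,0,-349,0,0.3]

```text
t: 8.55
tool_pos: [0.5539, 0.1609, 0.0013]
tcp_rot: [0.802, 0.598, -0.002, -0.001]
ft_force: [-2.2, 0.5, 3.2]
width: 0.632
gripper_force: 30.0
```

>>> drive_tool:
  rows: [0,0,0,0,0.75,0,0,0,0,0.75,0,0,0,0,0.75,1,4,4,0,0.75,1,4,4,0,0.75,1,4,4,0,0.75,1,4,4,0,0.4,1,4,4,0,0.3,1,4,4,0,0.3,1,4,4,0,0.3,1,4,4,0,0.3]

```text
t: 9.93
tool_pos: [0.5566, 0.1651, 0.0064]
tcp_rot: [0.802, 0.598, -0.0, 0.0]
ft_force: [-1.3, -0.2, -1.0]
width: 0.63
gripper_force: 30.0
```

>>> drive_tool:
  rows: [0,0,30,0,0.3,-10,0,80,0,0.3,-30,0,130,0,0.3,-60,0,190,0,0.3,-80,0,250,0,0.3,-95,0,310,0,0.3,-95,0,345,0,0.3,-95,0,345,0,0.3,-95,0,345,0,0.3]

```text
t: 11.05
tool_pos: [0.4615, 0.1651, 0.3497]
tcp_rot: [0.802, 0.598, -0.001, -0.0]
ft_force: [-0.6, -0.1, -1.1]
width: 0.636
gripper_force: 30.0
```

```bash
python3 m4.py w3
```

```text
11.05 [0.46145375 0.16506155 0.34973328] yaw 1.2817225596353168 [-0.59399331 -0.1408845  -1.10013647] [-0.0457428  -0.02245466  0.02215469] 0.6360096477999022
21793
slope deg 0.344171350973371 top z at grip 0.009443631703540147 far end -0.11110057403788735 A range [-0.02902178  0.02923975]
```

>>> drive_tool:
  rows: [0,-523,0,0.25,0.3,0,-523,0,0.25,0.3,0,-523,0,0.25,0.3,0,-523,0,0.25,0.3,0,-523,0,0.25,0.3,0,-523,0,0.25,0.3,0,-523,0,0.25,0.3,0,-523,0,0.25,0.3,0,-523,0,0.25,0.3,0,-523,0,0.25,0.3,0,-523,0,0.25,0.3,0,-523,0,0.25,0.3]

```text
t: 12.6
tool_pos: [0.4619, -0.3564, 0.3516]
tcp_rot: [0.72, 0.694, 0.0, -0.0]
ft_force: [0.6, -0.3, -0.4]
width: 0.633
gripper_force: 30.0
```

```bash
python3 m4.py w4
```

```text
12.6 [ 0.46188462 -0.35643823  0.35161274] yaw 1.5335850879711819 [ 0.62439455 -0.34064308 -0.4238517 ] [-0.06457296 -0.13559229 -0.00681114] 0.6331725567224354
21788
slope deg 0.18548151078146427 top z at grip 0.009332926719026408 far end -0.11106128125842174 A range [-0.02896802  0.02932195]
```

>>> drive_tool:
  rows: [0,-1,-50,0,0.3,0,-1,-100,0,0.3,0,-1,-150,0,0.3,0,-1,-190,0,0.3,0,-1,-205,0,0.3,0,-1,-210,0,0.3,0,-1,-210,0,0.3]

```text
t: 13.52
tool_pos: [0.4625, -0.3593, 0.1434]
tcp_rot: [0.721, 0.693, 0.0, 0.002]
ft_force: [-0.7, 0.3, 0.7]
width: 0.631
gripper_force: 30.0
```

```bash
cat > m5.py <<'E'
from h import *
import sys
exec(open("m2.py").read().split("a=np.radians")[1].split("if __name__")[0].join(["a=np.radians",""]))
q=np.load("rack.npy")
s=telemetry.read_state(); print(s["t"],s["tool_pos"],s["ft_force"],s["ft_torque"])
p=eyes.capture("top"); cv2.imwrite(f"pics/{sys.argv[1]}.png",p["color"][150:290,230:400].repeat(4,0).repeat(4,1))
print([ (d["centre"],d["conf"],onplane(p,d["centre"],.28)) for d in spotter.landmark_of("bar_knob",p)[:2]])
E
python3 m5.py t1
```

```text
13.525 [ 0.46248355 -0.35929173  0.14338163] [-0.73511963  0.31710867  0.66046213] [-0.04565424 -0.10702105  0.00458792]
[([309.2, 251.5], 0.64, array([ 0.36702805, -0.27158418,  0.28      ]))]
```

View pics/t1.png

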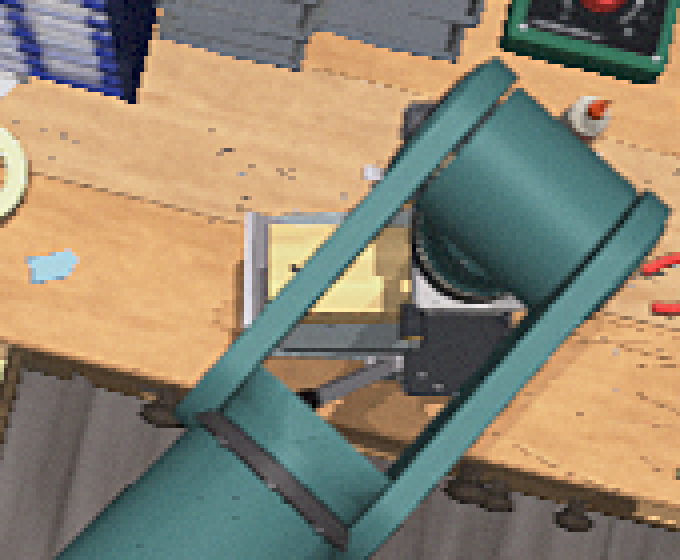

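>>> drive_tool:
  rows: [0,1,-8,0,0.3,0,1,-14,0,0.3,0,1,-16,0,0.3,0,1,-17,0,0.3,0,1,-18,0,0.3,0,1,-18,0,0.3]

```text
t: 14.38
tool_pos: [0.4615, -0.3581, 0.1247]
tcp_rot: [0.721, 0.693, -0.0, 0.0]
ft_force: [-2.9, 1.4, 5.4]
width: 0.637
gripper_force: 30.0
```

>>> drive_tool:
  rows: [0,0,-1,0,0.3,0,0,-1,0,0.3,0,0,-2,0,0.3,0,0,-2,0,0.3]

```text
t: 14.88
tool_pos: [0.4616, -0.3584, 0.124]
tcp_rot: [0.721, 0.693, -0.0, 0.001]
ft_force: [-3.4, 2.0, 9.0]
width: 0.634
gripper_force: 30.0
```

>>> drive_tool:
  rows: [0,0,-1,0,0.3,0,0,-1,0,0.3,0,0,-2,0,0.3,0,0,-2,0,0.3]

```text
t: 15.38
tool_pos: [0.4616, -0.3585, 0.123]
tcp_rot: [0.721, 0.693, -0.0, 0.002]
ft_force: [-4.0, 2.4, 11.7]
width: 0.634
gripper_force: 30.0
```

```bash
python3 m4.py w5
```

```text
15.375 [ 0.46159683 -0.35854607  0.12302088] yaw 1.5315429484625023 [-4.00245921  2.39278474 11.73203223] [ 0.25261033  0.90564512 -0.0422145 ] 0.6337496238260618
22265
slope deg 2.1303099922582605 top z at grip 0.009672061059374161 far end -0.1118291640971248 A range [-0.0289182   0.02936954]
```

View pics/w5.png

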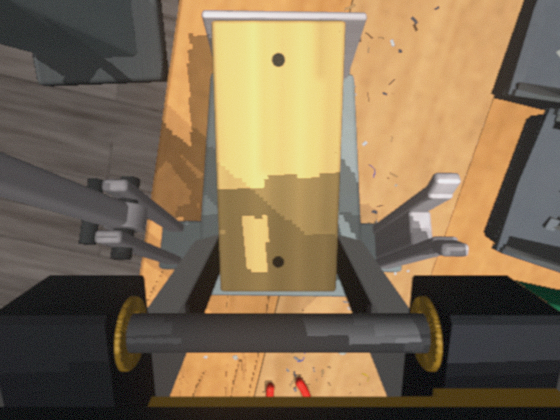

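>>> drive_tool:
  rows: [0,0,-1,0,0.3,0,0,-2,0,0.3,0,0,-3,0,0.3,0,0,-3,0,0.3]

```text
t: 15.92
tool_pos: [0.4617, -0.3582, 0.1202]
tcp_rot: [0.721, 0.693, -0.0, 0.001]
ft_force: [-3.8, 3.8, 13.1]
width: 0.637
gripper_force: 30.0
```

```bash
python3 m4.py w6
```

```text
15.925 [ 0.46168316 -0.35822582  0.12015354] yaw 1.5317920861095045 [-3.75484302  3.83892312 13.12044641] [ 0.38193063  0.83279373 -0.003848  ] 0.6365258014318839
21762
slope deg 6.8180532792976685 top z at grip 0.011167983458081556 far end -0.11111826970495688 A range [-0.02885224  0.02941517]
```

>>> drive_tool:
  rows: [0,0,-1,0,0.3,0,0,-2,0,0.3,0,0,-3,0,0.3,0,0,-3,0,0.3,0,0,-4,0,0.3,0,0,-4,0,0.3]

```text
t: 16.73
tool_pos: [0.4617, -0.3582, 0.1163]
tcp_rot: [0.721, 0.693, -0.0, 0.001]
ft_force: [-4.9, 4.1, 13.9]
width: 0.637
gripper_force: 30.0
```

```bash
python3 m4.py w7
```

```text
16.725 [ 0.46165687 -0.3581823   0.11632194] yaw 1.531884248574679 [-4.87963016  4.05473605 13.87942115] [ 0.40619223  0.9611146  -0.03739696] 0.6369479536039774
21333
slope deg 13.664518103797837 top z at grip 0.014219574441086031 far end -0.12508625591027864 A range [-0.02868364  0.02945977]
```

>>> drive_tool:
  rows: [0,-1,-1,0,0.3,0,-1,-2,0,0.3,0,-2,-3,0,0.3,0,-2,-3,0,0.3,0,-2,-4,0,0.3,0,-2,-4,0,0.3]

```text
t: 17.52
tool_pos: [0.4616, -0.3593, 0.1125]
tcp_rot: [0.721, 0.693, 0.0, 0.001]
ft_force: [-6.4, 6.9, 15.4]
width: 0.638
gripper_force: 30.0
```

```bash
python3 m4.py w8
```

```text
17.525 [ 0.46163443 -0.35927291  0.11253146] yaw 1.532212089881081 [-6.36468522  6.90931756 15.36356633] [0.84519893 1.00260642 0.00160862] 0.638377410516908
21392
slope deg 18.397184415204624 top z at grip 0.016447642436070522 far end -0.12656722128291253 A range [-0.02893071  0.02938414]
```

>>> drive_tool:
  rows: [-1,0,-1,0,0.3,-1,0,-2,0,0.3,-1,0,-3,0,0.3,-1,0,-3,0,0.3]

```text
t: 18.08
tool_pos: [0.4617, -0.3598, 0.1111]
tcp_rot: [0.721, 0.693, 0.001, 0.002]
ft_force: [-4.7, 6.7, 18.2]
width: 0.636
gripper_force: 31.7
```

```bash
python3 m4.py w9
```

```text
18.075 [ 0.46167357 -0.35980705  0.11109544] yaw 1.5324598160763783 [-4.74800996  6.67311869 18.23859278] [ 0.86165879  0.87098954 -0.01030892] 0.6364398165407148
21545
slope deg 19.37286396254848 top z at grip 0.016738374227431945 far end -0.12701621162116708 A range [-0.02890911  0.02938403]
```

>>> drive_tool:
  rows: [0,0,1,0,0.61,0,0,1,0,0.61]

```text
t: 18.38
tool_pos: [0.4616, -0.3596, 0.1114]
tcp_rot: [0.721, 0.693, 0.001, 0.002]
ft_force: [-4.7, 6.1, 16.9]
width: 0.636
gripper_force: 31.6
```

>>> drive_tool:
  rows: [0,0,0,0,0.625,0,0,0,0,0.625]

```text
t: 18.62
tool_pos: [0.4616, -0.3596, 0.1114]
tcp_rot: [0.721, 0.693, 0.001, 0.002]
ft_force: [-3.9, 5.8, 16.9]
width: 0.638
gripper_force: 31.6
```

>>> drive_tool:
  rows: [0,0,0,0,0.632,0,0,0,0,0.632]

```text
t: 18.88
tool_pos: [0.463, -0.36, 0.1096]
tcp_rot: [0.721, 0.693, 0.002, 0.003]
ft_force: [1.8, 1.3, 7.0]
width: 0.64
gripper_force: 19.6
```

>>> drive_tool:
  rows: [0,0,0,0,0.635,0,0,0,0,0.635]

```text
t: 19.12
tool_pos: [0.463, -0.3601, 0.1088]
tcp_rot: [0.721, 0.693, 0.001, 0.003]
ft_force: [2.0, 1.9, 6.6]
width: 0.638
gripper_force: 11.2
```

```bash
python3 m4.py w10
```

```text
19.125 [ 0.46297089 -0.36012418  0.10884618] yaw 1.5323713405244686 [1.99921058 1.86147939 6.61759362] [ 0.20220338 -0.43090085 -0.01851232] 0.6381807914559602
20920
slope deg 25.75798691327584 top z at grip 0.017751472511595513 far end -0.11890879792285809 A range [-0.02854597  0.02993623]
```

>>> drive_tool:
  rows: [0,0,-1,0,0.635,0,0,-1,0,0.635,0,0,-2,0,0.635,0,0,-2,0,0.635]

```text
t: 19.68
tool_pos: [0.463, -0.3605, 0.1082]
tcp_rot: [0.721, 0.693, 0.001, 0.003]
ft_force: [1.4, 3.3, 9.3]
width: 0.637
gripper_force: 11.2
```

```bash
python3 m4.py w11
```

```text
19.675 [ 0.46298041 -0.36046595  0.108198  ] yaw 1.5324329044495486 [1.37972095 3.28115513 9.34797828] [ 0.29823464 -0.12358046 -0.02847082] 0.6369991632789748
20937
slope deg 25.741844351168222 top z at grip 0.01770859962268801 far end -0.11880160698751815 A range [-0.02855836  0.02989561]
```

View pics/w11.png

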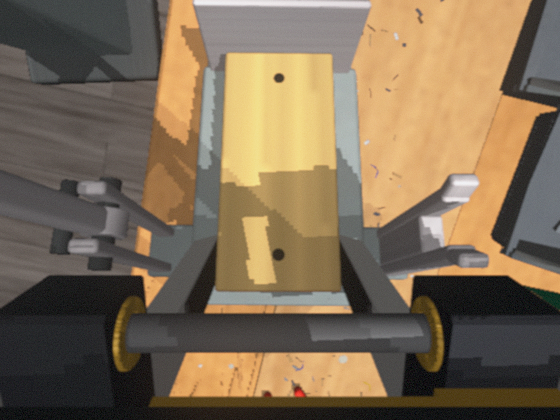

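>>> drive_tool:
  rows: [0,0,0,0,0.636,0,0,0,0,0.636,0,0,1,0,0.637,0,0,1,0,0.637]

```text
t: 20.23
tool_pos: [0.463, -0.3603, 0.1084]
tcp_rot: [0.721, 0.693, 0.001, 0.003]
ft_force: [2.5, 1.1, 8.5]
width: 0.642
gripper_force: 6.1
```

```bash
python3 m4.py w12
```

```text
20.225 [ 0.46297441 -0.36029455  0.10840134] yaw 1.5323897372014836 [2.46511869 1.09324867 8.45775132] [ 0.28384473 -0.30884787  0.05225545] 0.6415223707639978
20951
slope deg 25.776942534225935 top z at grip 0.01783761533650729 far end -0.11881838368613667 A range [-0.02855468  0.02991006]
```

```bash
cat > m6.py <<'E'
import sys; sys.argv=["",sys.argv[1]]
exec(open("m4.py").read())
for sgn in(1,-1):
    m=(sgn*A>.035)&(sgn*A<.046)&(Bx<-.05)&(Bx>-.105)&(Z>-.12)&(Z<.02); b,z=Bx[m],Z[m]
    for _ in range(4):
        kk=np.polyfit(b,z,1); e=abs(z-np.polyval(kk,b)); g=e<max(2*np.median(e),.0015); b,z=b[g],z[g]
    print("deck",sgn,len(b),"deg",np.degrees(np.arctan(kk[0])),"board top above deck (perp) mm", [1000*(np.polyval(k,t)-np.polyval(kk,t))*np.cos(np.radians(28)) for t in(-.06,-.11)])
E
python3 m6.py w13
```

```text
20.275 [ 0.463002   -0.36030181  0.10844277] yaw 1.5324077384390036 [0.47016449 2.35658293 8.66698417] [ 0.28992256 -0.25661268 -0.02961938] 0.6358096603440905
20943
slope deg 25.806979022243254 top z at grip 0.017839236362118767 far end -0.11928829640676068 A range [-0.02858496  0.02991978]
deck 1 1034 deg 27.1913409656092 board top above deck (perp) mm [np.float64(31.66949997983588), np.float64(33.00142605246542)]
deck -1 1215 deg 27.485924254265846 board top above deck (perp) mm [np.float64(30.983591527501424), np.float64(32.603168143356)]
```

>>> drive_tool:
  rows: [0,0,0,0,0.638,0,0,0,0,0.638,0,0,0,0,0.639,0,0,0,0,0.639]

```text
t: 20.82
tool_pos: [0.4629, -0.3605, 0.1068]
tcp_rot: [0.721, 0.693, 0.001, 0.003]
ft_force: [5.8, -0.9, 3.5]
width: 0.641
gripper_force: 3.1
```

```bash
python3 m6.py w14
```

```text
20.825 [ 0.46289767 -0.36048208  0.10676078] yaw 1.5322029332499034 [ 5.76215216 -0.87383668  3.47609694] [-0.06768976 -1.27919824 -0.01298114] 0.6411987690571671
21362
slope deg 26.221394778332446 top z at grip 0.02084897295578825 far end -0.11896792631326643 A range [-0.02852357  0.02977835]
deck 1 1042 deg 27.150506753046137 board top above deck (perp) mm [np.float64(32.24554576397796), np.float64(33.14234642918582)]
deck -1 1247 deg 27.527146897823254 board top above deck (perp) mm [np.float64(31.599152768998554), np.float64(32.863731916863735)]
```

>>> drive_tool:
  rows: [1,0,0,0,0.641,1,0,0,0,0.643,1,0,0,0,0.65,1,0,0,0,0.66,1,0,0,0,0.68,1,0,0,0,0.7,1,0,0,0,0.72,1,0,0,0,0.72]

```text
t: 21.88
tool_pos: [0.4604, -0.3594, 0.1044]
tcp_rot: [0.721, 0.693, -0.0, -0.002]
ft_force: [-0.5, -0.0, -1.3]
width: 0.715
gripper_force: 0.0
```

```bash
python3 m6.py w15
```

```text
21.875 [ 0.46041532 -0.35937223  0.10438328] yaw 1.5315312290482699 [-0.4826894  -0.02257752 -1.33313767] [-0.050439   -0.08969854 -0.01334631] 0.7153141621377027
21749
slope deg 26.197629412708316 top z at grip 0.02337556840783178 far end -0.11841148926848324 A range [-0.02603452  0.03258841]
deck 1 704 deg 26.71370304725798 board top above deck (perp) mm [np.float64(32.90207762557749), np.float64(33.398192165370055)]
deck -1 1169 deg 27.597992586419274 board top above deck (perp) mm [np.float64(32.31989086234806), np.float64(33.67667865481375)]
```

View pics/w15.png

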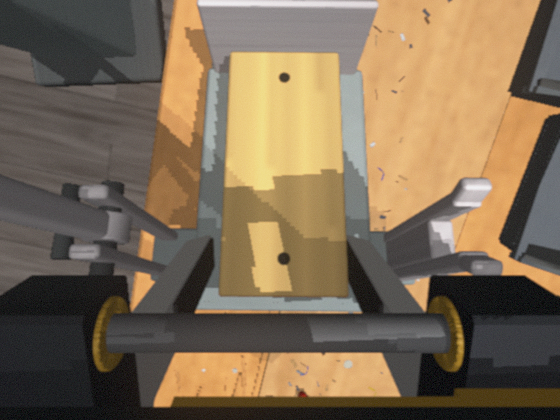

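>>> drive_tool:
  rows: [3,0,0,0,0.72,3,0,5,0,0.72,3,0,30,0,0.72,3,0,80,0,0.72,3,0,140,0,0.72,3,0,200,0,0.72,3,0,250,0,0.72,3,-80,250,0,0.3,3,-120,250,0,0,3,-120,250,0,0,3,-120,250,0,0]

```text
t: 23.3
tool_pos: [0.4646, -0.4796, 0.3553]
tcp_rot: [0.721, 0.693, 0.0, -0.0]
ft_force: [0.7, 0.1, -0.0]
width: 0.331
gripper_force: 0.0
```

```bash
cat > m7.py <<'E'
from h import *
exec("a=np.radians"+open("m2.py").read().split("a=np.radians")[1].split("if __name__")[0])
q=np.load("rack.npy")
s=telemetry.read_state(); print(s["t"],s["tool_pos"],s["width"])
for n in("wrist","top"):
    p=eyes.capture(n); W=cloud(p); cv2.imwrite(f"pics/{n}_7.png",p["color"])
    O=deck2w(q,[0,0,0])[0]; M=np.array([deck2w(q,e)[0]-O for e in np.eye(3)]); D=(W-O)@M.T
    hsv=cv2.cvtColor(p["color"],cv2.COLOR_BGR2HSV)
    m=(abs(D[...,0])<.085)&(abs(D[...,1])<.05)&(abs(D[...,2]-.033)<.009)&(hsv[...,1]>60)
    P=D[m]; print(n,len(P))
    if len(P)<50: continue
    k=np.linalg.lstsq(np.c_[P[:,:2],np.ones(len(P))],P[:,2],rcond=None)[0]; print("plane tilt deg x,y",np.degrees(k[:2]),"height",k[2],cv2.minAreaRect((P[:,:2]*1000).astype(np.float32)))
    if n=="top": print("knob",[(d["centre"],d["conf"]) for d in spotter.landmark_of("bar_knob",p)[:1]],"pred1.78",px(p,deck2w(q,[.045,-.065+.141*np.cos(1.78),.072+.141*np.sin(1.78)])))
E
python3 m7.py
```

```text
23.3 [ 0.46461826 -0.47961211  0.35528395] 0.33057329527592905
wrist 4637
plane tilt deg x,y [-0.95853065 -0.38646149] height 0.03451996573754266 ((14.13228988647461, 1.2812461853027344), (60.10468292236328, 103.45465087890625), 89.29080200195312)
top 948
plane tilt deg x,y [-0.49378713  0.08190576] height 0.03368201513005318 ((0.39435577392578125, 0.07947158813476562), (59.642906188964844, 130.84523010253906), 88.43792724609375)
knob [([307.5, 250.5], 0.68)] pred1.78 [[306.89563822 250.05275968]]
```

>>> drive_tool:
  rows: [-60,0,0,0,0,-140,60,0,0,0,-140,120,0,0,0,-140,180,0,0,0,-140,210,0,0,0,-140,210,0,0,0,-140,210,-50,0,0,-140,210,-100,0,0,-140,210,-100,0,0,-140,210,-100,0,0]

```text
t: 24.7
tool_pos: [0.3254, -0.2709, 0.2582]
tcp_rot: [0.721, 0.693, -0.0, 0.002]
ft_force: [-0.9, 0.3, 0.5]
width: 0.007
gripper_force: 0.0
```

>>> drive_tool:
  rows: [10,0,0,0,0,20,0,0,0,0,28,0,0,0,0,36,0,0,0,0,44,0,0,0,0,52,0,0,0,0,60,0,0,0,0,68,0,0,0,0,76,0,0,0,0,76,0,0,0,0]

```text
t: 25.95
tool_pos: [0.4011, -0.2698, 0.2553]
tcp_rot: [0.721, 0.693, -0.0, -0.0]
ft_force: [0.6, 0.2, 0.5]
width: 0.008
gripper_force: 0.0
```

```bash
python3 - <<'E'
from h import *
s=telemetry.read_state(); print(s["t"],s["tool_pos"],s["ft_force"])
p=eyes.capture("scene"); cv2.imwrite("pics/s8.png",cv2.resize(p["color"][150:300,220:400],None,fx=4,fy=4))
E
```

```text
25.95 [ 0.40105837 -0.26977992  0.25528374] [0.56786198 0.23128733 0.52657148]
```

View pics/s8.png

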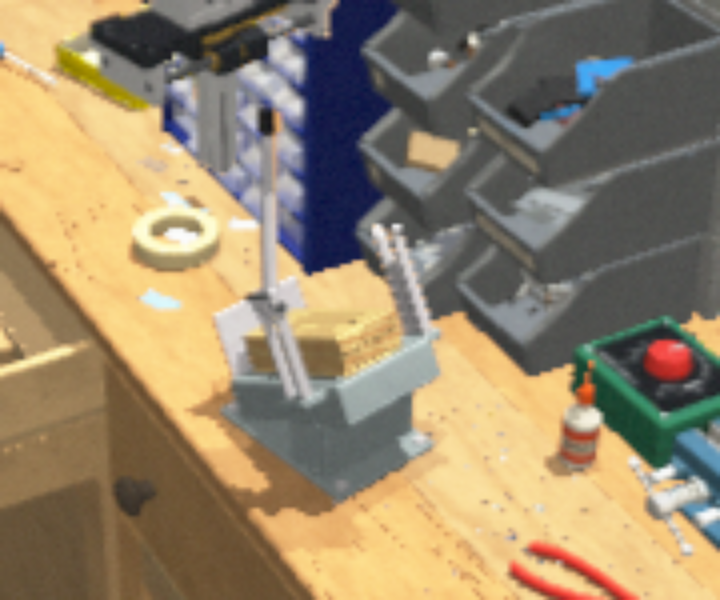

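>>> drive_tool:
  rows: [8,0,0,0,0,16,0,0,0,0,24,0,0,0,0,24,0,0,0,0,24,0,0,0,0,24,0,0,0,0]

```text
t: 26.75
tool_pos: [0.4245, -0.2699, 0.2556]
tcp_rot: [0.721, 0.693, -0.0, 0.0]
ft_force: [0.2, 0.3, -0.4]
width: 0.006
gripper_force: 0.0
```

```bash
python3 - <<'E'
from h import *
exec("a=np.radians"+open("m2.py").read().split("a=np.radians")[1].split("if __name__")[0])
q=np.load("rack.npy"); s=telemetry.read_state(); print(s["t"],s["tool_pos"],s["ft_force"])
p=eyes.capture("scene"); cv2.imwrite("pics/s9.png",cv2.resize(p["color"][150:300,220:400],None,fx=4,fy=4))
print([(d["centre"],d["conf"]) for d in spotter.landmark_of("bar_knob",p)[:2]])
for th in(0,.5,1,1.3,1.5,1.6,1.7,1.78): 
    w=deck2w(q,[.045,-.065+.141*np.cos(th),.072+.141*np.sin(th)]); print(th,w,px(p,w))
E
```

```text
26.75 [ 0.42451557 -0.26986745  0.25557408] [ 0.19267261  0.25351135 -0.35460878]
[([318.4, 207.5], 0.47)]
0 [[ 0.53818462 -0.33748866  0.15869845]] [[320.66963955 209.67016803]]
0.5 [[ 0.52216815 -0.30510701  0.21838482]] [[310.28402595 191.7083022 ]]
1 [[ 0.47557735 -0.27931404  0.26345789]] [[293.98954918 181.55822191]]
1.3 [[ 0.4374546  -0.269746    0.27865721]] [[282.76301717 180.51336342]]
1.5 [[ 0.40981927 -0.26642476  0.28288219]] [[275.2527397  182.14064385]]
1.6 [[ 0.39574414 -0.26574051  0.28314097]] [[271.60622253 183.65591394]]
1.7 [[ 0.38168446 -0.26571849  0.28215636]] [[268.08534467 185.62899605]]
1.78 [[ 0.37054229 -0.26617804  0.28047963]] [[265.38583887 187.52764637]]
```

>>> drive_tool:
  rows: [-40,0,10,0,0,-100,0,50,0,0,-120,0,100,0,0,-120,-60,120,0,0,-120,-120,120,0,0,-120,-180,120,0,0,-120,-240,120,0,0,-120,-240,120,0,0,-120,-240,120,0,0]

```text
t: 27.98
tool_pos: [0.3045, -0.5096, 0.3753]
tcp_rot: [0.721, 0.693, 0.0, -0.0]
ft_force: [-0.5, -0.4, 0.0]
width: 0.007
gripper_force: 0.0
```

```bash
python3 m7.py; python3 - <<'E'
import cv2
i=cv2.imread('pics/top_7.png'); cv2.imwrite('pics/t9.png',cv2.resize(i[150:270,200:360],None,fx=4,fy=4,interpolation=cv2.INTER_CUBIC))
E
```

```text
27.975 [ 0.30453548 -0.50961901  0.37527255] 0.00651096237666316
wrist 2637
plane tilt deg x,y [-2.80987989  1.0278693 ] height 0.03547406589463587 ((35.73512268066406, 0.9495220184326172), (60.383460998535156, 59.83467483520508), 89.8705825805664)
top 850
plane tilt deg x,y [-0.51699938  0.0369474 ] height 0.0336839194878559 ((0.38707733154296875, 0.20837020874023438), (59.160186767578125, 131.3987274169922), 89.22184753417969)
knob [([328.5, 188.7], 0.73)] pred1.78 [[306.89563822 250.05275968]]
```

View pics/t9.png

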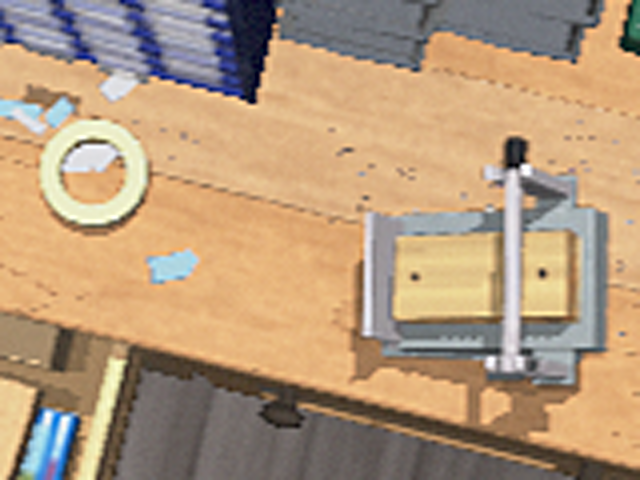

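The picture shows the board lying square on the pile (columns 395-578, rows 232-320). The bar is down across it in the keeper, with its knob at (515,150), and the tape roll is where it was.

```bash
python3 -c "
from station import r
print(r.close_job())"
```

```text
the job is handed in; nothing more can be done
None
```

The board lies flat and centred on the pile (within about 1 mm and 1° by the top camera), the drop bar is down in its keeper, and the job was handed in at about 28 s; contact force on the pile peaked near 18 N (readings taken at the end of each move) before I eased the grip, and I did not re-measure the glue bottle, tape roll or side cutters at the end.

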